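# Touch-test a tablet's new display before it is clipped in

### The arm

A 6-joint arm with a two-finger parallel gripper is mounted at the origin on the work surface. World frame = base frame: x ahead of the robot, y to its left, z up, the work surface at z = 0. Lengths are in mm, angles in rad, forces in N, time in s.
With the tool pointing down it reaches from about 325 to 775 mm from the base axis. Payload 5.5 kg.
Tool frame: the origin (TCP) lies between the finger pads, 19 mm behind the fingertips; this is the grasp point; z points along the fingers, y is the line along which they close (so a half turn about z gives the same grasp; the last joint's range is limited). The gripper opens to 88 mm and grips with 3 to 60 N. Pads are 20 mm wide; open, the fingers measure 115 mm over their backs; the gripper's body (75 mm by 178 mm) begins 61 mm behind the grasp point.
Start: joints at [1.147, 0.091, 1.231, -0, 1.82, -0.057], TCP at [215.183, 560.101, 241.331] pointing down, gripper open.
Joint ranges: [-2.87, 2.87], [-0.86, 2.18], [0.17, 2.46], [-1.51, 4.65], [0.06, 2.69], [-2.65, 2.65]. Speed limits (rad/s): [2.57, 2.57, 3.01, 3.14, 3.14, 3.14].

### API

Orientations are given as a unit quaternion [x, y, z, w].
In Python, from workcell import env gives the robot as it stands.
- The arm moves only by the shell command python3 -m pendant 'ROWS' [FORCE]. ROWS is JSON, a list of rows, each an object of numbers: "gripper": the closure, from -1 (fully open) to 1 (shut); "dx", "dy", "dz": the shift along the world's x, y, z in m; "wx", "wy", "wz": the turn, a rotation vector about the world's x, y, z in rad. A call has 1 to 8 rows; each row is the pose to reach, as a shift and turn from the pose commanded when the call began; what a row does not reach only later rows make up. A row lasts 1/12 s, in which the tool goes at most 41.7 mm and 7.16 degrees, less where a joint would pass 70% of its speed; a pose out of reach is approached as far as the arm can. A call with a gripper value outside its range is refused whole. The fingers move at their own pace and stop on an object; FORCE is the grip in N (left out, the last holds). Time passes only in rows, so rows that repeat a pose let the fingers close. It gives the time, the measured TCP pose, the force, the opening and the grip force at its end, in the units of the state.
- env.get_state(): the state, without advancing time (a new reading comes with each control period).
- env.capture(name): name is "side" or "top"; returns a dict with "img" (400x640x3 uint8, red, green, blue), "depth" (400x640 float32, mm along the optical axis (not along the pixel's ray), 0 where there is no reading), "fx", "fy", "cx", "cy" (pixels), "dist_coeffs" ([k1, k2, p1, p2, k3] as OpenCV has them; the pictures are not rectified), "xyz" and "rotation" of the camera in the world. Camera axes: x right, y down, z forward; pixel columns grow to the right and rows downward; lengths in mm; the calibration is good to about 2 mm. A picture is of the moment at which its call begins.
- env.sign_off(): hands the job in; it is judged then, once.
The state is a dict: "time": time; "joints": joint angles; "dq": joint speeds; "effort": joint torques, N m; "position": TCP position; "tcp_rot": TCP orientation; "ft_force": force on the tool from outside, world axes, zero at the start; "moment": the same for the moment, N m; "opening": finger opening in mm; "grasp_force": force on a finger pad.
Only numpy, scipy, OpenCV 4.12 (cv2) and the standard library are available. Lean on these libraries where they do the work, as an engineer would, in place of code of your own. Each camera call takes 0.05 s, during which the arm holds its last target. There are 200 camera calls.

### The job

The new display lies loose in the tablet on the repair mat, a few millimetres proud on its spring clips, and its touch test shows an L-shaped row of squares still to be checked. With your fingertips closed together and pointing down, touch the square at the free end of the long leg and draw them along the middle of the row, over every square, round the corner and on to the last square of the short leg, in one light unbroken stroke: do not lift off on the way and do not press the display down into its frame. Then lift clear, leaving the tablet and the tools around it where they lie.

Things in the scene. Friction and masses are not known exactly. Their poses are not given: they have to be found in the camera images.
- tablet: 8-inch tablet lying loose (about 0.4 kg) on its back on a grey mat 4 mm thick, its yaw varies widely. Aluminium housing 203 x 135 mm, 8 mm high. Origin: middle of its underside; x along the long side, towards the end with the round home button; y along the short side; z up. The squares' centres lie at y = +36 mm (long leg, x -72 to +72 mm) and x = +72 mm (short leg, y down to -36 mm).
- glass_mid (a point): middle of the top of the loose display: a flat black glass panel 196 x 128 mm centred over the housing, 14 mm above the tablet's origin and 18 mm above the table. It shows 10 grey squares 20 mm wide, flush with the glass, 24 mm apart centre to centre, in an L: 7 along one long edge (the 7th is the corner), then 3 more along the home-button end. The other glass is blank and may be touched too.
- display (a joint): how far the display is pressed down, m: 0 = up, 6 mm proud of the housing's rim on its spring clips; 0.006 = home in the frame. It gives straight down and level wherever it is pressed: 0.4 N to start, then 0.9 N per mm (about 5 N at 5 mm), and springs back. A touch registers from 0.3 mm; 1 to 3 mm is a good light touch; over 5 mm is too hard.
- first_mark: the first square, at the free end of the long leg. Origin: its centre on the top of the glass; moves with the display; axes as the tablet's: +x runs along the long leg to the corner, -y is the way of the short leg. The touch is judged by where the TCP stands over the glass: keep the closed fingertips pointing straight down, in the middle of the row.
- corner_mark (a point): the corner square of the L (the 7th): its centre on the top of the glass, 144 mm from first_mark in +x; moves with the display.
- last_mark: the last square (the 10th), at the end of the short leg, 72 mm from the corner in -y. Origin: its centre on the top of the glass; axes as the tablet's; moves with the display. For this square and the first, the fingers must press within 15 mm of the centre.
- spudger: blue plastic pry bar 148 x 13 x 6 mm lying alongside a long side of the tablet, about 20 mm from it; bystander, not to be disturbed; loose; origin at the middle of its underside
- driver: precision screwdriver 150 mm long, 11 mm thick, lying alongside the other long side of the tablet; bystander, not to be disturbed; loose; origin at the middle of its underside
- suction: black suction cup with a pull ring, 42 mm across, 46 mm high, standing 15 mm or so off one short end of the tablet; bystander, not to be disturbed; loose; origin at the middle of its underside
- dish: little steel screw dish, 42 mm across, 12 mm high, off the other short end of the tablet; bystander, not to be disturbed; loose; origin at the middle of its underside
- cleaner: white bottle of cleaner, 58 mm across, 130 mm high, to the left of the mat; bystander, not to be disturbed; loose; origin at the middle of its underside
- tweezers: steel tweezers 145 mm long, 8 mm high, lying to the right of the mat; bystander, not to be disturbed; loose; origin at the middle of its underside
- tape: roll of tape, 68 mm across, 18 mm high, to the right of the mat; bystander, not to be disturbed; loose; origin at the middle of its underside

How it is judged (in metres and radians):
On the way, in this order (a step that is already met when the one before it is completed fails the run):
1. fingertips resting on the first square (x of the grasp point in the frame of first_mark between -0.0085 and 0.0085 m and y of the grasp point in the frame of first_mark between -0.01 and 0.01 m and value of joint display above 0.0003 m and contact force between each of tablet, first_mark and the fingers above 0.1 N), for 0.02 s.
2. on, without a break, to square 2 of 10 (x of the grasp point in the frame of first_mark between 0.0155 and 0.0325 m and y of the grasp point in the frame of first_mark between -0.01 and 0.01 m and value of joint display above 0.0003 m and contact force between tablet and the fingers above 0.1 N), for 0.02 s.
3. on, without a break, to square 3 of 10 (x of the grasp point in the frame of first_mark between 0.0395 and 0.0565 m and y of the grasp point in the frame of first_mark between -0.01 and 0.01 m and value of joint display above 0.0003 m and contact force between tablet and the fingers above 0.1 N), for 0.02 s.
4. on, without a break, to square 4 of 10 (x of the grasp point in the frame of first_mark between 0.0635 and 0.0805 m and y of the grasp point in the frame of first_mark between -0.01 and 0.01 m and value of joint display above 0.0003 m and contact force between tablet and the fingers above 0.1 N), for 0.02 s.
5. on, without a break, to square 5 of 10 (x of the grasp point in the frame of first_mark between 0.0875 and 0.1045 m and y of the grasp point in the frame of first_mark between -0.01 and 0.01 m and value of joint display above 0.0003 m and contact force between tablet and the fingers above 0.1 N), for 0.02 s.
6. on, without a break, to square 6 of 10 (x of the grasp point in the frame of first_mark between 0.1115 and 0.1285 m and y of the grasp point in the frame of first_mark between -0.01 and 0.01 m and value of joint display above 0.0003 m and contact force between tablet and the fingers above 0.1 N), for 0.02 s.
7. on, without a break, to square 7 of 10 (the corner) (x of the grasp point in the frame of first_mark between 0.1355 and 0.1525 m and y of the grasp point in the frame of first_mark between -0.01 and 0.01 m and value of joint display above 0.0003 m and contact force between tablet and the fingers above 0.1 N), for 0.02 s.
8. on, without a break, to square 8 of 10 (x of the grasp point in the frame of first_mark between 0.134 and 0.154 m and y of the grasp point in the frame of first_mark between -0.0325 and -0.0155 m and value of joint display above 0.0003 m and contact force between tablet and the fingers above 0.1 N), for 0.02 s.
9. on, without a break, to square 9 of 10 (x of the grasp point in the frame of first_mark between 0.134 and 0.154 m and y of the grasp point in the frame of first_mark between -0.0565 and -0.0395 m and value of joint display above 0.0003 m and contact force between tablet and the fingers above 0.1 N), for 0.02 s.
10. on, without a break, to square 10 of 10 (the last) (x of the grasp point in the frame of first_mark between 0.134 and 0.154 m and y of the grasp point in the frame of first_mark between -0.0805 and -0.0635 m and value of joint display above 0.0003 m and contact force between each of tablet, last_mark and the fingers above 0.1 N), for 0.02 s.
At the end, for the whole second after the job is handed in: All 10 squares were touched in order (TCP within 8.5 mm of the centre along the row, 10 mm across it; display down over 0.3 mm); the display is back up (under 0.6 mm), the tablet flat, at rest and within 10 mm of its place, and no tool has moved 12 mm (value of joint display below 0.0006 m and distance of tablet from where it was at the start of the episode below 0.01 m and angle between tablet's own z axis and vertical below 0.05 rad and linear speed of tablet below 0.01 m/s and distance of each of spudger, driver, suction, dish, cleaner, tape, tweezers from where it was at the start of the episode below 0.012 m).
It fails at once if the loose display is pressed down into its frame (more than 5 of its 6 mm) (value of joint display above 0.005 m).
It fails at once if the fingertips come off the glass part-way along the row (lifting is free only within 14 mm of the first and of the last square's centre, or beyond them) (value of joint display below 0.0001 m and z of the grasp point in the frame of first_mark between 0 and 0.032 m and x of the grasp point in the frame of first_mark between 0.014 and 0.16 m and y of the grasp point in the frame of first_mark between -0.058 and 0.015 m).
It fails at once if the tablet is lifted (5 mm), tipped or shoved more than 10 mm (distance of tablet from where it was at the start of the episode above 0.01 m or angle between tablet's own z axis and vertical above 0.08 rad or height (world z) of tablet above 0.009 m).
It fails at once if a tool or container lying about is disturbed (moved more than 12 mm) (distance of any of spudger, driver, suction, dish, cleaner, tape, tweezers from where it was at the start of the episode above 0.012 m).
It also fails if it takes over 40 s, if anything falls off the work surface, if the arm or the gripper's body presses on something with over 40 N, if the wrist force passes 120 N, or if a joint passes its speed limit or range.

## Working session

There is one attempt and no reset: what is moved stays moved. The work goes in short steps, Python scripts to look and compute and a shell command to move; the robot and the scene stay as the last step left them, time stands still between calls to the robot, and variables do not carry over. Pictures are saved under pics/ and viewed, at most 10 in all, crops included, and the job is handed in when it is done.

```bash
ls; mkdir -p pics; cat > h.py <<'E'
from workcell import env
import numpy as np, cv2
def cap(n):
    c=env.capture(n); K=np.array([[c['fx'],0,c['cx']],[0,c['fy'],c['cy']],[0,0,1.]])
    return c,K
def toplane(c,K,px,z):
    p=cv2.undistortPoints(np.array(px,float).reshape(-1,1,2),K,np.array(c['dist_coeffs'],float)).reshape(-1,2)
    R=np.array(c['rotation'],float); o=np.array(c['xyz'],float)
    d=np.c_[p,np.ones(len(p))]@R.T
    return o+d*((z-o[2])/d[:,2:])
E
python3 - <<'E'
from h import *
for n in('top','side'):
    c,K=cap(n); cv2.imwrite(f'pics/{n}0.png',c['img'][:,:,::-1]); print(n,c['xyz'],c['rotation'],K.tolist(),c['dist_coeffs'])
print(env.get_state())
E
```

```text
pics
top [ 301.5953755    13.45313087 1294.17053375] [ 0.70602906 -0.70318099  0.06279285 -0.05582582] [[496.46530592296284, 0.0, 323.6567143496158], [0.0, 496.46530592296284, 200.68512518074832], [0.0, 0.0, 1.0]] [-0.07688393  0.          0.          0.          0.        ]
side [  141.65302977 -1052.30632958   658.69849976] [ 0.84881285 -0.14090036  0.0775777  -0.50363234] [[469.29606690864046, 0.0, 321.68239265057093], [0.0, 469.29606690864046, 193.19276426267], [0.0, 0.0, 1.0]] [-0.05604587  0.          0.          0.          0.        ]
{'time': 0.1, 'joints': array([ 1.14733158e+00,  9.17624772e-02,  1.23174800e+00, -2.20972549e-05,
        1.81979962e+00, -5.66844281e-02]), 'dq': array([-0.00143905, -0.00262683, -0.00378992, -0.0001451 ,  0.00228287,
        0.00193847]), 'effort': array([ 2.71252007e-03, -4.47853446e+01, -4.07571852e+01,  7.01529393e-02,
        2.83247943e-02, -9.92497144e-05]), 'position': array([215.07117519, 559.8804982 , 240.3424184 ]), 'tcp_rot': array([ 1.82366526e-01,  9.83230244e-01, -8.36637887e-04, -1.93778965e-04]), 'ft_force': array([ 0.26570471, -0.00154413,  0.24508507]), 'moment': array([-0.03574971, -0.00889739,  0.03887424]), 'grasp_force': 0.0, 'opening': 87.78303563608618}
```

View pics/top0.png

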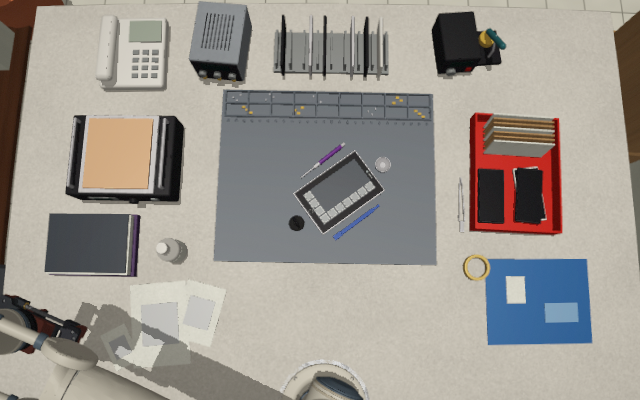

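The top view shows the tablet at about (338,192). The long leg runs from about (370,187) to the corner near (320,217), and the short leg goes up to about (308,197). The suction cup is at (296,223), dish (382,164), spudger (356,222) and driver (323,160). Next I'll segment the squares in both views.

```bash
sed -i "s/R=np.array(c\['rotation'\],float)/R=Rotation.from_quat(c['rotation']).as_matrix()/; 2a from scipy.spatial.transform import Rotation" h.py
python3 - <<'E'
from h import *
c,K=cap('top')
im=c['img'];b=cv2.GaussianBlur(im,(1,1),0)
x0,y0=280,140
cr=im[y0:245,x0:395]
cv2.imwrite('pics/c1.png',cv2.resize(cr[:,:,::-1],None,fx=5,fy=5,interpolation=cv2.INTER_NEAREST))
g=cr.min(2).astype(float)
m=(g>140).astype(np.uint8)
n,l,s,ct=cv2.connectedComponentsWithStats(m,connectivity=4)
for i in range(1,n):
    if s[i,4]<15: continue
    w=l==i; yy,xx=np.where(w); p=ct[i]+[x0,y0]
    print(s[i,4],p.round(2),toplane(c,K,[p],18)[0].round(1),np.median(g[w]))
c,K=cap('side')
cv2.imwrite('pics/side1.png',c['img'][:,:,::-1])
E
```

```text
183 [382.49 163.93] [ 617.5 -154.3   18. ] 159.0
20 [316.1  164.65] [614.4  21.4  18. ] 176.0
63 [369.14 185.81] [ 558.2 -118.1   18. ] 168.0
66 [361.71 191.15] [543.8 -98.4  18. ] 169.5
23 [378.13 194.  ] [ 536.5 -141.4   18. ] 170.0
65 [308.43 195.57] [531.4  41.   18. ] 171.0
67 [354.33 196.51] [529.5 -78.9  18. ] 170.0
66 [346.98 201.77] [515.4 -59.7  18. ] 171.0
66 [313.79 202.86] [512.1  26.9  18. ] 173.0
66 [339.55 207.14] [501.2 -40.2  18. ] 173.0
20 [362.  205.6] [505.5 -98.8  18. ] 165.0
67 [319.01 210.39] [492.4  13.2  18. ] 174.0
68 [331.91 212.56] [486.8 -20.4  18. ] 173.0
66 [324.61 217.77] [473.1  -1.4  18. ] 174.0
24 [335.67 224.46] [455.8 -30.1  18. ] 173.0
```

View pics/c1.png

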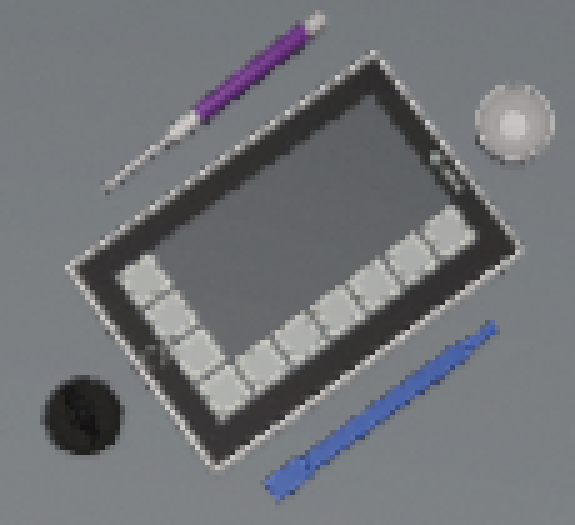

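View pics/side1.png

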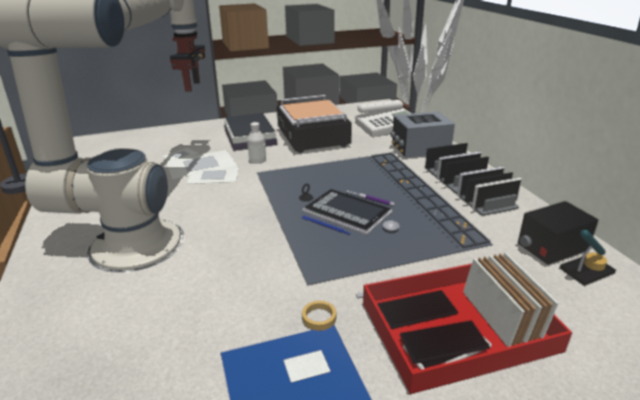

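The square centres give 144.4 mm from first to corner and 72.1 mm from corner to last, matching the given 144 and 72. The crop shows the home button beside the short leg, so the orientation is right. In the side view the tablet is at about (348,208) with nothing tall over it. I'll close the gripper and move above the first square while fitting the squares.

```bash
python3 - <<'E'
from h import *
from scipy.optimize import linear_sum_assignment
P=np.array([[558.2,-118.1],[543.8,-98.4],[529.5,-78.9],[515.4,-59.7],[501.2,-40.2],[486.8,-20.4],[473.1,-1.4],[492.4,13.2],[512.1,26.9],[531.4,41.]])
M=np.array([[24*i,0] for i in range(7)]+[[144,-24*i] for i in (1,2,3)],float)
a=P.mean(0);b=M.mean(0);U,S,V=np.linalg.svd((M-b).T@(P-a));R=(U@V).T
Q=(M-b)@R.T+a; print(np.linalg.det(R),R,Q[[0,6,9]].round(1),abs(P-Q).max())
# side check
c,K=cap('side');im=c['img'];g=im.min(2)
Rw=Rotation.from_quat(c['rotation']).as_matrix();rv=cv2.Rodrigues(Rw.T)[0];t=-Rw.T@np.array(c['xyz'])
uv=cv2.projectPoints(np.c_[Q,np.full(10,18.)],rv,t,K,np.array(c['dist_coeffs']))[0].reshape(-1,2);print(uv[[0,6,9]].round(1))
hull=cv2.convexHull(uv.astype(np.float32))
m=np.zeros(g.shape,np.uint8)
x0,y0=295,180;sub=g[y0:235,x0:400]
cv2.imwrite('pics/s2.png',cv2.resize(im[y0:235,x0:400,::-1],None,fx=6,fy=6,interpolation=cv2.INTER_CUBIC))
E
python3 -m pendant '[{"gripper":1,"dx":0.020,"dy":-0.036},{"gripper":1,"dx":0.040,"dy":-0.072},{"gripper":1,"dx":0.060,"dy":-0.108},{"gripper":1,"dx":0.080,"dy":-0.145},{"gripper":1,"dx":0.095,"dy":-0.180},{"gripper":1,"dx":0.115,"dy":-0.217},{"gripper":1,"dx":0.133,"dy":-0.254},{"gripper":1,"dx":0.150,"dy":-0.290}]' 20
```

```text
1.0 [[-0.58823337 -0.80869123]
 [ 0.80869123 -0.58823337]] [[ 557.8 -117.8]
 [ 473.1   -1.3]
 [ 531.3   41. ]] 0.41548539682668206
[[362.6 221.1]
 [317.  205.1]
 [332.  194.5]]validation failed for argument at $[0]...
```

View pics/s2.png

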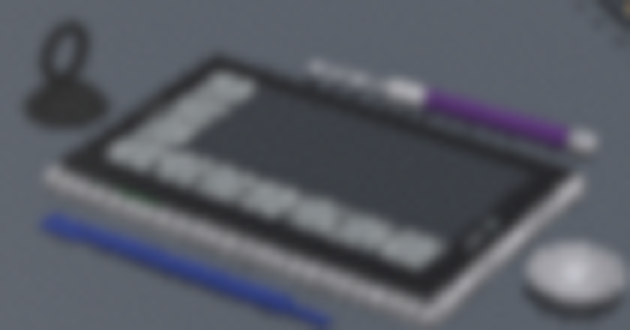

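The crop shows the first, corner and last squares at about full-frame (364,222), (317,205.5) and (334,194.5). Each is within 2 px (about 3 mm) of the projection from the top view. The move was refused, so I'll retry with every key in each row.

```bash
python3 -m pendant '[{"gripper":1,"dx":0.018,"dy":-0.036,"dz":0,"wx":0,"wy":0,"wz":0},{"gripper":1,"dx":0.036,"dy":-0.072,"dz":0,"wx":0,"wy":0,"wz":0},{"gripper":1,"dx":0.054,"dy":-0.108,"dz":0,"wx":0,"wy":0,"wz":0},{"gripper":1,"dx":0.072,"dy":-0.144,"dz":0,"wx":0,"wy":0,"wz":0},{"gripper":1,"dx":0.090,"dy":-0.180,"dz":0,"wx":0,"wy":0,"wz":0},{"gripper":1,"dx":0.108,"dy":-0.216,"dz":0,"wx":0,"wy":0,"wz":0},{"gripper":1,"dx":0.126,"dy":-0.252,"dz":0,"wx":0,"wy":0,"wz":0},{"gripper":1,"dx":0.144,"dy":-0.288,"dz":0,"wx":0,"wy":0,"wz":0}]' 20
```

```text
time: 0.92
position: [359.5, 270.3, 241.4]
tcp_rot: [0.182, 0.983, 0.0, 0.0]
ft_force: [0.8, -0.3, -0.3]
opening: 38.0
grasp_force: 0.0
```

```bash
python3 -m pendant '[{"gripper":1,"dx":0.16,"dy":-0.29,"dz":0,"wx":0,"wy":0,"wz":0},{"gripper":1,"dx":0.16,"dy":-0.29,"dz":0,"wx":0,"wy":0,"wz":0},{"gripper":1,"dx":0.16,"dy":-0.29,"dz":0,"wx":0,"wy":0,"wz":0},{"gripper":1,"dx":0.16,"dy":-0.29,"dz":0,"wx":0,"wy":0,"wz":0},{"gripper":1,"dx":0.16,"dy":-0.29,"dz":0,"wx":0,"wy":0,"wz":0},{"gripper":1,"dx":0.16,"dy":-0.29,"dz":0,"wx":0,"wy":0,"wz":0},{"gripper":1,"dx":0.16,"dy":-0.29,"dz":0,"wx":0,"wy":0,"wz":0},{"gripper":1,"dx":0.16,"dy":-0.29,"dz":0,"wx":0,"wy":0,"wz":0}]'
python3 -m pendant '[{"gripper":1,"dx":0.038,"dy":-0.1,"dz":-0.1,"wx":0,"wy":0,"wz":0},{"gripper":1,"dx":0.038,"dy":-0.1,"dz":-0.1,"wx":0,"wy":0,"wz":0},{"gripper":1,"dx":0.038,"dy":-0.1,"dz":-0.1,"wx":0,"wy":0,"wz":0},{"gripper":1,"dx":0.038,"dy":-0.1,"dz":-0.1,"wx":0,"wy":0,"wz":0},{"gripper":1,"dx":0.038,"dy":-0.1,"dz":-0.15,"wx":0,"wy":0,"wz":0},{"gripper":1,"dx":0.038,"dy":-0.1,"dz":-0.15,"wx":0,"wy":0,"wz":0},{"gripper":1,"dx":0.038,"dy":-0.1,"dz":-0.15,"wx":0,"wy":0,"wz":0},{"gripper":1,"dx":0.038,"dy":-0.1,"dz":-0.15,"wx":0,"wy":0,"wz":0}]'
python3 - <<'E'
from h import *
s=env.get_state();print(s['time'],s['position'],s['ft_force'],s['opening'],s['joints'])
c,K=cap('side');cv2.imwrite('pics/s3.png',cv2.resize(c['img'][150:260,270:430,::-1],None,fx=5,fy=5))
c,K=cap('top');cv2.imwrite('pics/t3.png',cv2.resize(c['img'][130:250,270:430,::-1],None,fx=5,fy=5))
E
```

```text
time: 1.58
position: [519.8, -20.3, 241.4]
tcp_rot: [0.183, 0.983, 0.0, 0.0]
ft_force: [0.2, -0.4, -0.4]
opening: 0.5
grasp_force: 0.0
time: 2.25
position: [557.1, -117.4, 91.9]
tcp_rot: [0.182, 0.983, 0.0, -0.0]
ft_force: [0.1, -0.2, 0.7]
opening: 0.3
grasp_force: 0.0
2.25 [ 557.06745484 -117.40300827   91.93396386] [ 0.05866265 -0.15443184  0.69907206] 0.3396544938185919 [-2.67557631e-01  3.18248383e-02  1.55714517e+00  1.51064075e-04
  1.55328028e+00 -1.47212756e+00]
```

View pics/s3.png

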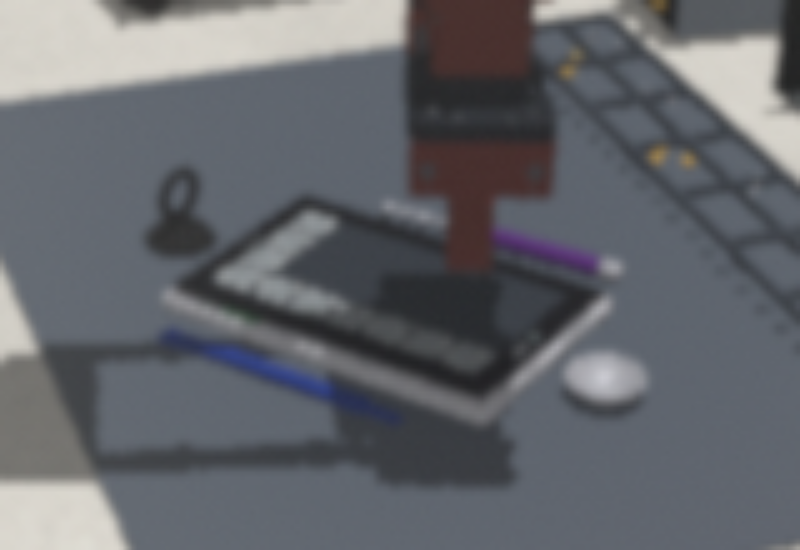

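The side view shows the closed fingertips straight above the first square: fingers at crop x≈470, square at (472,357). The suction cup and tools are clear. I'll descend carefully.

```bash
python3 -m pendant '[{"gripper":1,"dx":0,"dy":0,"dz":-0.030,"wx":0,"wy":0,"wz":0},{"gripper":1,"dx":0,"dy":0,"dz":-0.045,"wx":0,"wy":0,"wz":0},{"gripper":1,"dx":0,"dy":0,"dz":-0.050,"wx":0,"wy":0,"wz":0},{"gripper":1,"dx":0,"dy":0,"dz":-0.050,"wx":0,"wy":0,"wz":0},{"gripper":1,"dx":0,"dy":0,"dz":-0.050,"wx":0,"wy":0,"wz":0},{"gripper":1,"dx":0,"dy":0,"dz":-0.050,"wx":0,"wy":0,"wz":0}]'
python3 -m pendant '[{"gripper":1,"dx":0,"dy":0,"dz":-0.002,"wx":0,"wy":0,"wz":0},{"gripper":1,"dx":0,"dy":0,"dz":-0.002,"wx":0,"wy":0,"wz":0},{"gripper":1,"dx":0,"dy":0,"dz":-0.002,"wx":0,"wy":0,"wz":0},{"gripper":1,"dx":0,"dy":0,"dz":-0.002,"wx":0,"wy":0,"wz":0}]'
python3 -m pendant '[{"gripper":1,"dx":0,"dy":0,"dz":-0.002,"wx":0,"wy":0,"wz":0},{"gripper":1,"dx":0,"dy":0,"dz":-0.002,"wx":0,"wy":0,"wz":0},{"gripper":1,"dx":0,"dy":0,"dz":-0.002,"wx":0,"wy":0,"wz":0},{"gripper":1,"dx":0,"dy":0,"dz":-0.002,"wx":0,"wy":0,"wz":0}]'
```

```text
time: 2.85
position: [558.4, -118.0, 43.8]
tcp_rot: [0.182, 0.983, -0.0, 0.002]
ft_force: [-0.1, -0.6, -0.0]
opening: 0.3
grasp_force: 0.0
time: 3.18
position: [557.3, -118.0, 39.6]
tcp_rot: [0.182, 0.983, -0.0, 0.0]
ft_force: [-0.1, 0.7, 0.8]
opening: 0.5
grasp_force: 0.0
time: 3.52
position: [557.1, -117.9, 37.2]
tcp_rot: [0.182, 0.983, 0.0, -0.0]
ft_force: [-0.3, -0.3, -0.5]
opening: 0.4
grasp_force: 0.0
```

```bash
python3 -m pendant '[{"gripper":1,"dx":0,"dy":0,"dz":-0.001,"wx":0,"wy":0,"wz":0},{"gripper":1,"dx":0,"dy":0,"dz":-0.002,"wx":0,"wy":0,"wz":0},{"gripper":1,"dx":0,"dy":0,"dz":-0.002,"wx":0,"wy":0,"wz":0},{"gripper":1,"dx":0,"dy":0,"dz":-0.002,"wx":0,"wy":0,"wz":0}]'
for i in 1 2 3; do python3 -m pendant '[{"gripper":1,"dx":0,"dy":0,"dz":0,"wx":0,"wy":0,"wz":0}]' | grep -E "pos|ft"; done
```

```text
time: 3.85
position: [557.2, -117.9, 35.5]
tcp_rot: [0.182, 0.983, -0.0, 0.0]
ft_force: [-0.7, 0.0, 1.9]
opening: 0.4
grasp_force: 0.9
position: [557.2, -117.9, 35.5]
ft_force: [-0.2, 0.4, 2.0]
position: [557.2, -117.9, 35.5]
ft_force: [0.4, -0.3, 1.7]
position: [557.2, -117.9, 35.5]
ft_force: [-0.6, -0.5, 1.7]
```

The force is about 1.8 N, which puts the display about 1.5 mm down. I'll start the stroke, easing down another 0.5 mm.

```bash
python3 -m pendant '[{"gripper":1,"dx":-0.002,"dy":0.0028,"dz":-0.0003,"wx":0,"wy":0,"wz":0},{"gripper":1,"dx":-0.0055,"dy":0.0077,"dz":-0.0005,"wx":0,"wy":0,"wz":0},{"gripper":1,"dx":-0.009,"dy":0.0125,"dz":-0.0005,"wx":0,"wy":0,"wz":0},{"gripper":1,"dx":-0.0125,"dy":0.0174,"dz":-0.0005,"wx":0,"wy":0,"wz":0},{"gripper":1,"dx":-0.016,"dy":0.0222,"dz":-0.0005,"wx":0,"wy":0,"wz":0},{"gripper":1,"dx":-0.0195,"dy":0.0271,"dz":-0.0005,"wx":0,"wy":0,"wz":0},{"gripper":1,"dx":-0.024,"dy":0.0333,"dz":-0.0005,"wx":0,"wy":0,"wz":0},{"gripper":1,"dx":-0.028,"dy":0.0389,"dz":-0.0005,"wx":0,"wy":0,"wz":0}]'; python3 -m pendant '[{"gripper":1,"dx":0,"dy":0,"dz":0,"wx":0,"wy":0,"wz":0}]' | grep -E "pos|ft"
```

```text
time: 4.77
position: [528.7, -78.3, 34.9]
tcp_rot: [0.182, 0.983, 0.0, 0.0]
ft_force: [1.2, -1.1, 2.8]
opening: 0.6
grasp_force: 1.2
position: [528.2, -77.6, 34.7]
ft_force: [-0.1, 1.9, 2.4]
```

```bash
python3 -m pendant '[{"gripper":1,"dx":-0.002,"dy":0.0028,"dz":0,"wx":0,"wy":0,"wz":0},{"gripper":1,"dx":-0.0055,"dy":0.0077,"dz":0,"wx":0,"wy":0,"wz":0},{"gripper":1,"dx":-0.009,"dy":0.0125,"dz":0,"wx":0,"wy":0,"wz":0},{"gripper":1,"dx":-0.0125,"dy":0.0174,"dz":0,"wx":0,"wy":0,"wz":0},{"gripper":1,"dx":-0.016,"dy":0.0222,"dz":0,"wx":0,"wy":0,"wz":0},{"gripper":1,"dx":-0.0195,"dy":0.0271,"dz":0,"wx":0,"wy":0,"wz":0},{"gripper":1,"dx":-0.024,"dy":0.0333,"dz":0,"wx":0,"wy":0,"wz":0},{"gripper":1,"dx":-0.028,"dy":0.0389,"dz":0,"wx":0,"wy":0,"wz":0}]'; python3 -m pendant '[{"gripper":1,"dx":0,"dy":0,"dz":0,"wx":0,"wy":0,"wz":0}]' | grep -E "pos|ft"
python3 - <<'E'
from h import *
c,K=cap('top')
im=c['img'];x0,y0=280,140
g=im[y0:245,x0:395].min(2)
n,l,s,ct=cv2.connectedComponentsWithStats((g>130).astype(np.uint8),connectivity=4)
for i in range(1,n):
    if 30<s[i,4]<100: print(s[i,4],(ct[i]+[x0,y0]).round(2))
cv2.imwrite('pics/t4.png',cv2.resize(im[140:245,280:395,::-1],None,fx=5,fy=5,interpolation=cv2.INTER_NEAREST))
print(env.get_state()['position'],env.get_state()['ft_force'])
E
```

```text
time: 5.52
position: [500.7, -39.5, 34.8]
tcp_rot: [0.182, 0.983, -0.0, -0.0]
ft_force: [1.3, -1.7, 2.8]
opening: 0.8
grasp_force: 1.2
position: [500.2, -38.7, 34.7]
ft_force: [-1.2, 1.1, 2.9]
47 [298.7  194.09]
[500.36752083 -38.93487946  34.64868487] [-1.558512    1.78781138  1.89894544]
```

View pics/t4.png

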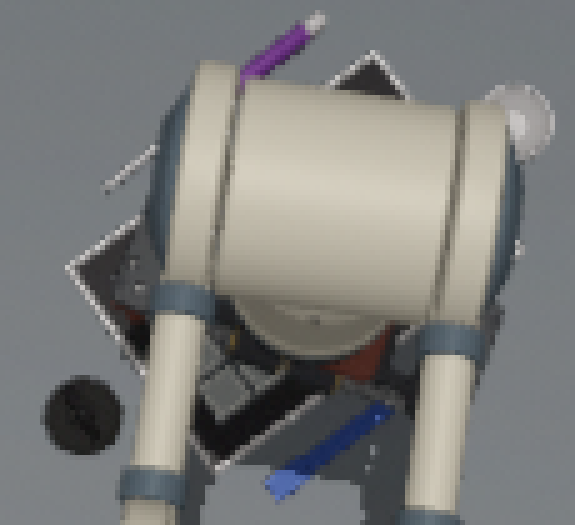

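The tablet corners at crop (70,267), (217,468) and (373,52) match the first crop, so the tablet hasn't moved. I'll go on to the corner and start the short leg.

```bash
python3 -m pendant '[{"gripper":1,"dx":-0.002,"dy":0.0028,"dz":0,"wx":0,"wy":0,"wz":0},{"gripper":1,"dx":-0.0055,"dy":0.0077,"dz":0,"wx":0,"wy":0,"wz":0},{"gripper":1,"dx":-0.009,"dy":0.0125,"dz":0,"wx":0,"wy":0,"wz":0},{"gripper":1,"dx":-0.0125,"dy":0.0174,"dz":0,"wx":0,"wy":0,"wz":0},{"gripper":1,"dx":-0.016,"dy":0.0222,"dz":0,"wx":0,"wy":0,"wz":0},{"gripper":1,"dx":-0.0195,"dy":0.0271,"dz":0,"wx":0,"wy":0,"wz":0},{"gripper":1,"dx":-0.024,"dy":0.0333,"dz":0,"wx":0,"wy":0,"wz":0},{"gripper":1,"dx":-0.0275,"dy":0.0382,"dz":0,"wx":0,"wy":0,"wz":0}]'; python3 -m pendant '[{"gripper":1,"dx":0,"dy":0,"dz":0,"wx":0,"wy":0,"wz":0},{"gripper":1,"dx":0,"dy":0,"dz":0,"wx":0,"wy":0,"wz":0}]' | grep -E "pos|ft"
python3 -m pendant '[{"gripper":1,"dx":0.003,"dy":0.0022,"dz":0,"wx":0,"wy":0,"wz":0},{"gripper":1,"dx":0.0065,"dy":0.0047,"dz":0,"wx":0,"wy":0,"wz":0},{"gripper":1,"dx":0.0105,"dy":0.0076,"dz":0,"wx":0,"wy":0,"wz":0},{"gripper":1,"dx":0.0145,"dy":0.0105,"dz":0,"wx":0,"wy":0,"wz":0},{"gripper":1,"dx":0.0185,"dy":0.0135,"dz":0,"wx":0,"wy":0,"wz":0},{"gripper":1,"dx":0.0225,"dy":0.0164,"dz":0,"wx":0,"wy":0,"wz":0},{"gripper":1,"dx":0.026,"dy":0.0189,"dz":0,"wx":0,"wy":0,"wz":0},{"gripper":1,"dx":0.029,"dy":0.0211,"dz":0,"wx":0,"wy":0,"wz":0}]'; python3 -m pendant '[{"gripper":1,"dx":0,"dy":0,"dz":0,"wx":0,"wy":0,"wz":0}]' | grep -E "pos|ft"
```

```text
time: 6.32
position: [473.2, -1.2, 34.8]
tcp_rot: [0.182, 0.983, 0.0, -0.0]
ft_force: [0.8, -1.4, 1.9]
opening: 0.7
grasp_force: 1.2
position: [473.0, -1.0, 34.6]
ft_force: [0.1, 0.4, 1.9]
time: 7.15
position: [503.1, 19.5, 34.8]
tcp_rot: [0.182, 0.983, -0.0, -0.0]
ft_force: [-1.8, -0.8, 1.9]
opening: 0.4
grasp_force: 1.2
position: [503.4, 19.8, 34.9]
ft_force: [1.3, 1.4, 2.5]
```

```bash
python3 -m pendant '[{"gripper":1,"dx":0.003,"dy":0.0022,"dz":0,"wx":0,"wy":0,"wz":0},{"gripper":1,"dx":0.0065,"dy":0.0048,"dz":0,"wx":0,"wy":0,"wz":0},{"gripper":1,"dx":0.0105,"dy":0.0078,"dz":0,"wx":0,"wy":0,"wz":0},{"gripper":1,"dx":0.0145,"dy":0.0108,"dz":0,"wx":0,"wy":0,"wz":0},{"gripper":1,"dx":0.0185,"dy":0.014,"dz":0,"wx":0,"wy":0,"wz":0},{"gripper":1,"dx":0.0225,"dy":0.0168,"dz":0,"wx":0,"wy":0,"wz":0},{"gripper":1,"dx":0.026,"dy":0.0195,"dz":0,"wx":0,"wy":0,"wz":0},{"gripper":1,"dx":0.0285,"dy":0.0215,"dz":0,"wx":0,"wy":0,"wz":0}]'; python3 -m pendant '[{"gripper":1,"dx":0,"dy":0,"dz":0,"wx":0,"wy":0,"wz":0},{"gripper":1,"dx":0,"dy":0,"dz":0,"wx":0,"wy":0,"wz":0}]' | grep -E "pos|ft"
```

```text
time: 7.9
position: [531.6, 41.1, 34.8]
tcp_rot: [0.182, 0.983, -0.0, -0.0]
ft_force: [-1.5, -0.4, 2.2]
opening: 0.4
grasp_force: 1.2
position: [531.8, 41.2, 35.0]
ft_force: [1.6, 1.6, 1.6]
```

The fingertips are on the last square, so I'll lift straight up and move back towards the left.

```bash
python3 -m pendant '[{"gripper":1,"dx":0,"dy":0,"dz":0.01,"wx":0,"wy":0,"wz":0},{"gripper":1,"dx":0,"dy":0,"dz":0.03,"wx":0,"wy":0,"wz":0},{"gripper":1,"dx":0,"dy":0,"dz":0.06,"wx":0,"wy":0,"wz":0},{"gripper":1,"dx":0,"dy":0,"dz":0.1,"wx":0,"wy":0,"wz":0},{"gripper":1,"dx":0,"dy":0,"dz":0.14,"wx":0,"wy":0,"wz":0},{"gripper":1,"dx":0,"dy":0,"dz":0.18,"wx":0,"wy":0,"wz":0},{"gripper":1,"dx":0,"dy":0,"dz":0.2,"wx":0,"wy":0,"wz":0},{"gripper":1,"dx":0,"dy":0,"dz":0.2,"wx":0,"wy":0,"wz":0}]'
python3 -m pendant '[{"gripper":1,"dx":-0.12,"dy":0.25,"dz":0,"wx":0,"wy":0,"wz":0},{"gripper":1,"dx":-0.12,"dy":0.25,"dz":0,"wx":0,"wy":0,"wz":0},{"gripper":1,"dx":-0.12,"dy":0.25,"dz":0,"wx":0,"wy":0,"wz":0},{"gripper":1,"dx":-0.12,"dy":0.25,"dz":0,"wx":0,"wy":0,"wz":0},{"gripper":1,"dx":-0.12,"dy":0.25,"dz":0,"wx":0,"wy":0,"wz":0},{"gripper":1,"dx":-0.12,"dy":0.25,"dz":0,"wx":0,"wy":0,"wz":0},{"gripper":1,"dx":-0.12,"dy":0.25,"dz":0,"wx":0,"wy":0,"wz":0},{"gripper":1,"dx":-0.12,"dy":0.25,"dz":0,"wx":0,"wy":0,"wz":0}]'
python3 - <<'E'
from h import *
c,K=cap('top');cv2.imwrite('pics/t5.png',cv2.resize(c['img'][140:245,280:395,::-1],None,fx=5,fy=5,interpolation=cv2.INTER_NEAREST))
E
```

```text
time: 8.73
position: [532.6, 40.6, 242.3]
tcp_rot: [0.182, 0.983, 0.001, 0.005]
ft_force: [0.6, 0.0, -0.2]
opening: 0.4
grasp_force: 0.0
time: 9.4
position: [408.3, 294.3, 233.6]
tcp_rot: [0.18, 0.984, 0.0, -0.001]
ft_force: [0.5, -0.1, 0.2]
opening: 0.2
grasp_force: 0.0
```

View pics/t5.png

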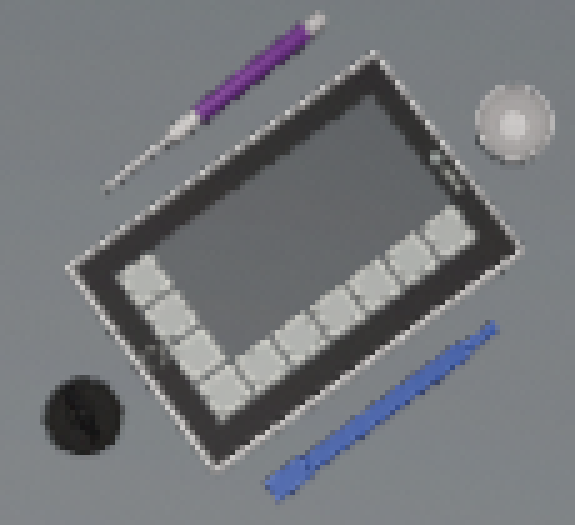

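The picture matches the first crop: tablet corners at (70,267), (217,468) and (375,53), and the tools haven't moved. I'll hand the job in.

```bash
python3 -c "
from h import *
print(env.sign_off())"
```

```text
the job is handed in; nothing more can be done
None
```

I drew the stroke over all 10 squares in one pass at a light touch of about 2 mm, then lifted clear. The final picture shows the tablet and the tools near it unmoved. The job is handed in, and sign-off returned no verdict.

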